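# Square up a scale's glass top in the gluing jig

### The arm

A 6-joint arm with a two-finger parallel gripper is mounted at the origin on the work surface. World frame = base frame: x ahead of the robot, y to its left, z up, the work surface at z = 0. Lengths are in m, angles in rad, forces in N, time in s.
With the tool pointing down it reaches from about 0.375 to 0.975 m from the base axis. Payload 3.8 kg.
Tool frame: the origin (TCP) lies at the very end of the fingers, on their centre line; the grasp point (between the pads) lies 19 mm behind it (bot.tcp_to_grasp is the z of the grasp point in the tool frame, in m); z points along the fingers, y is the direction in which the jaws open and shut (so a half turn about z gives the same grasp; the last joint's range is limited). The gripper opens to 85 mm and grips with 20 to 120 N. Pads are 22 mm wide; open, the fingers measure 114 mm over their backs; the gripper's body (76 mm by 85 mm) begins 54 mm behind the grasp point. The pads swing forward as they close: fully open they stand 13 mm farther back than shut.
Start: joints at [-1.361, 0.264, 1.604, -0, 1.274, -0.037], TCP at [0.165, -0.655, 0.231] pointing down, gripper open.
Joint ranges: [-2.63, 2.63], [-0.94, 2.18], [0.31, 2.57], [-1.31, 4.45], [0, 2.66], [-2.55, 2.55]. Speed limits (rad/s): [2.57, 2.57, 3.14, 3.14, 3.14, 3.14].

### API

Orientations are given as a rotation vector (axis times angle).
In Python, from workcell import status, vision, job, bot gives the robot as it stands.
- The arm moves only by the tool apply_moves, never from a script. Its argument "deltas" is a list of rows, each a list of 7 numbers: the shift along the tool's x, y, z in m, then the turn, a rotation vector about the tool's x, y, z in rad, then the closure, from 0 (fully open) to 1 (shut). In form: [[x, y, z, rx, ry, rz, jaw], ...]. A call has 1 to 8 rows; each row is the pose to reach, as a shift and turn from the pose commanded when the call began, along the tool's axes at that moment; what a row does not reach only later rows make up. A row lasts 1/12 s, in which the tool goes at most 41.7 mm and 7.16 degrees, less where a joint would pass 70% of its speed; a pose out of reach is approached as far as the arm can. A call with a gripper value outside its range is refused whole. The fingers move at their own pace and stop on an object; "squeeze" is the grip in N (left out, the last holds). Time passes only in rows, so rows that repeat a pose let the fingers close. It gives the time, the measured TCP pose, the force and the opening at its end, in the units of the state.
- status.read_state(): the state, without advancing time (a new reading comes with each control period).
- vision.read_camera(name): name is "side" or "top"; returns the picture (480x640x3 uint8, red, green, blue); there is no depth.
- vision.get_calibration(name): a dict with "fov_y" (degrees; the focal length in pixels is half the picture's height over the tangent of half this angle, whatever the lens; pixels are square), "cx", "cy" (the principal point, pixels), "k1" (the pictures are not rectified: a ray, as slopes to the right and down, at radius r is drawn at 1 + k1 r^2 times it, then the intrinsics apply), "R" (3x3) and "t" (3): a world point X has camera coordinates R X + t. Camera axes: x right, y down, z forward; pixel columns grow to the right and rows downward; lengths in m; the calibration is good to about 2 mm. A picture is of the moment at which its call begins. get_calibration takes no time and is no camera call.
- job.finish_job(): hands the job in, once; it reports no verdict.
The state is a dict: "time": time; "q": joint angles; "joint_vel": joint speeds; "joint_torque": joint torques, N m; "tool_pos": TCP position; "tcp_rot": TCP orientation; "wrist_force": force on the tool from outside, world axes, zero at the start; "torque": the same for the moment, N m; "width": opening from 0.0 (shut) to 1.0 (fully open).
Only numpy, scipy, OpenCV 4.12 (cv2) and the standard library are available. Lean on these libraries where they do the work, as an engineer would, in place of code of your own. Each camera call takes 0.05 s, during which the arm holds its last target. There are 200 camera calls.

### The job

Pick up the pusher by its wooden handle and use its foot to slide the white glass scale top into the square corner of the gluing jig: first push its long edge flush against the long fence and hold it pressed there for a moment, then slide it along that fence until its short edge is flush against the short fence too and hold it pressed there for a moment. Press gently (a few newtons, never hard enough to chip the glass), keep the glass flat on the jig and the gripper and arm off the glass, and leave the other things on the bench alone. Finish with the glass touching both fences and the pusher let go, standing upright on its black rubber mat.

Things in the scene. Friction and masses are not known exactly. Their poses are not given: they have to be found in the camera images.
- jig: Gluing jig, fixed to the bench: plywood base 230 (x) by 250 (y) by 10 mm thick, origin at the centre of its underside, z up. Two straight aluminium fences, 20 mm wide and 20 mm high, stand on the base (tops 30 mm above the bench) and meet in a square inside corner at jig x = +90, y = +100 mm. Its yaw differs each time, up to 0.35 rad.
- long_fence: The long fence, part of the jig, along jig y at the side far from the robot; its inner face, looking to -x, is the plane jig x = +90 mm, from y = -125 to +100 mm. Origin at the middle of its underside, 10 mm behind that face; axes as the jig.
- short_fence: The short fence, part of the jig, along jig x at the jig's +y side; its inner face, looking to -y, is the plane jig y = +100 mm, from x = -110 to +90 mm. Origin at the middle of its underside, 10 mm behind that face; axes as the jig.
- plate: White glass top of a kitchen scale: loose flat plate 100 (x) by 140 (y) by 8 mm, about 0.28 kg, a grey display window near its -x edge. Origin at the centre of its underside. Starts on the jig base clear of both fences, turned up to 0.3 rad from the jig; slides under 1 to 4 N. Home: axes as the jig, centre at jig x = +40, y = +30 mm, +x long edge at the long fence, +y short edge at the short fence.
- plate_corner (a point): The plate's (+x, +y) lower corner, at plate x = +50, y = +70 mm: the corner that goes into the jig's corner. Axes as the plate.
- plate_long_end (a point): The plate's (+x, -y) lower corner, at plate x = +50, y = -70 mm: the other end of the long edge that meets the long fence.
- plate_short_end (a point): The plate's (-x, +y) lower corner, at plate x = -50, y = +70 mm: the other end of the short edge that meets the short fence.
- pusher: Hand pusher, loose, 0.12 kg, standing upright on its mat: a grey plastic foot 70 (x) by 30 (y) by 16 mm high, and on its middle an upright wooden handle 30 (x) by 22 (y) mm, from 16 to 96 mm above the underside. Origin at the centre of the foot's underside, z up. Grip the handle across y.
- mat: Black rubber mat fixed on the bench, 120 by 120 by 4 mm thick, where the pusher stands. Origin at the centre of its underside.
- multimeter: Bystander: black multimeter 150 by 80 by 45 mm. Origin at the centre of its underside.
- spray_can: Bystander: upright spray can, 60 mm in diameter, 170 mm high. Origin at the centre of its underside.
- tape_roll: Bystander: yellow roll of tape lying flat, 100 mm in diameter, 24 mm high. Origin at the centre of its underside.
- screwdriver: Bystander: screwdriver lying on the bench beyond the jig.
Things that resemble listed ones, but are neither listed nor needed, are in the scene too. Leave any orange or red look-alike of the pusher alone.

How it is judged:
On the way, in this order (a step that is already met when the one before it is completed fails the run):
1. the pusher presses the plate's long edge flush on the long fence: both its ends within 2 mm of the fence's face, with more than 1 N on the fence (x of plate_corner in the frame of jig between 0.088 and 0.092 m and x of plate_long_end in the frame of jig between 0.088 and 0.092 m and contact force between plate and long_fence above 1 N and contact force between pusher and plate above 0.5 N), for 0.1 s.
2. with the long edge still flush, the pusher presses the short edge flush on the short fence: within 2 mm at both ends of each edge, with more than 1 N on the short fence (x of plate_corner in the frame of jig between 0.088 and 0.092 m and x of plate_long_end in the frame of jig between 0.088 and 0.092 m and y of plate_corner in the frame of jig between 0.098 and 0.102 m and y of plate_short_end in the frame of jig between 0.098 and 0.102 m and contact force between plate and short_fence above 1 N and contact force between pusher and plate above 0.5 N), for 0.1 s.
At the end, for the whole second after the job is handed in: The plate lies flat on the jig base with both ends of its long edge within 2 mm of the long fence and both ends of its short edge within 2 mm of the short fence, at rest; the pusher stands upright (within 0.06 rad), let go and at rest, on its mat with its centre within 45 mm of the mat's centre (x of plate_corner in the frame of jig between 0.088 and 0.092 m and x of plate_long_end in the frame of jig between 0.088 and 0.092 m and y of plate_corner in the frame of jig between 0.098 and 0.102 m and y of plate_short_end in the frame of jig between 0.098 and 0.102 m and angle between plate's own z axis and vertical below 0.03 rad and z of plate in the frame of jig between 0.007 and 0.013 m and linear speed of each of plate, pusher below 0.01 m/s and horizontal distance between pusher and mat below 0.045 m and angle between pusher's own z axis and vertical below 0.06 rad and z of pusher in the frame of mat between 0.001 and 0.008 m); the robot touches nothing.
It fails at once if the gripper or arm touches the plate (contact force between any of the fingers, the arm and plate above 0.3 N).
It fails at once if the plate is pushed with more than 25 N against a fence or by the pusher (contact force between plate and long_fence above 25 N or contact force between plate and short_fence above 25 N or contact force between pusher and plate above 25 N).
It fails at once if the plate is tipped (0.1 rad) or leaves the jig base (5 mm) (angle between plate's own z axis and vertical above 0.1 rad or z of plate in the frame of jig above 0.015 m or z of plate in the frame of jig below 0.005 m).
It fails at once if a bystander is moved by more than 20 mm (distance of any of multimeter, spray_can, tape_roll, screwdriver from where it was at the start of the episode above 0.02 m).
It also fails if it takes over 66 s, if anything falls off the work surface, if the arm or the gripper's body presses on something with over 40 N, if the wrist force passes 120 N, or if a joint passes its speed limit or range.

## Working session

There is one attempt and no reset: what is moved stays moved. The work goes in short steps, Python scripts to look and compute and a tool call to move; the robot and the scene stay as the last step left them, time stands still between calls to the robot, and variables do not carry over. Pictures are saved under pics/ and viewed, about 8 in all and at most 12, crops included, and the job is handed in when it is done.

Besides the shell and the picture viewer there is one more tool, called in YAML: its name, and indented under it one key for each argument. apply_moves: Moves the arm, as the interface text tells. Its arguments: {"type":"object","properties":{"deltas":{"type":"array","items":{"type":"array","items":{"type":"number"}}},"squeeze":{"type":"number"}},"required":["deltas"]}

```bash
mkdir -p pics; cat > h.py <<'E'
import numpy as np,cv2
from scipy.spatial.transform import Rotation as Ro
from workcell import status,vision,job,bot
def cal(n):
    c=vision.get_calibration(n); f=240/np.tan(np.radians(c['fov_y'])/2); return c,f,np.array(c['R']),np.array(c['t'])
def ray(n,u,v):
    c,f,R,t=cal(n); d=np.array([(u-c['cx'])/f,(v-c['cy'])/f]); p=d.copy()
    for _ in range(30): p=d/(1+c['k1']*(p@p))
    return -R.T@t, R.T@np.array([p[0],p[1],1])
def at(n,u,v,z):
    o,d=ray(n,u,v); return (o+d*(z-o[2])/d[2])
def proj(n,X):
    c,f,R,t=cal(n); x=R@np.array(X)+t; p=x[:2]/x[2]; p=p*(1+c['k1']*(p@p)); return p*f+[c['cx'],c['cy']]
def snap(n,name,box=None,s=1):
    im=vision.read_camera(n)[:,:,::-1]; cv2.imwrite(f'pics/{name}_raw.png',im)
    if box: im=im[box[1]:box[3],box[0]:box[2]]
    cv2.imwrite(f'pics/{name}.png',cv2.resize(np.ascontiguousarray(im),None,fx=s,fy=s,interpolation=cv2.INTER_CUBIC))
def st():
    s=status.read_state(); print({k:np.round(v,4).tolist() for k,v in s.items() if k in('time','tool_pos','tcp_rot','wrist_force','width','q')}); return s
E
python3 - <<'E'
from h import *
snap('top','t0');snap('side','s0')
st()
for n in('top','side'):
    c,f,R,t=cal(n);print(n,f,c['cx'],c['cy'],c['k1'],-R.T@t,R.round(3).tolist())
print(bot.tcp_to_grasp)
E
```

```text
{'time': 0.1, 'q': [-1.3609, 0.2647, 1.6052, 0.0, 1.2737, -0.0369], 'tool_pos': [0.1648, -0.6539, 0.2301], 'tcp_rot': [-3.1157, -0.3864, 0.0002], 'wrist_force': [0.3447, -0.1203, 0.4982], 'width': 0.9982}
top 622.1411503692724 314.977914382373 234.40133527401923 -0.1636850148024334 [0.38316179 0.01204826 1.52277758] [[0.002, -1.0, 0.011], [-0.994, -0.003, -0.105], [0.105, -0.01, -0.994]]
side 440.0902355449198 313.91606908995345 236.39254262464917 -0.07965854639600987 [0.4859681  0.87208714 0.60691376] [[-0.998, -0.057, -0.015], [-0.017, 0.523, -0.852], [0.056, -0.85, -0.523]]
-0.0187
```

View pics/t0.png

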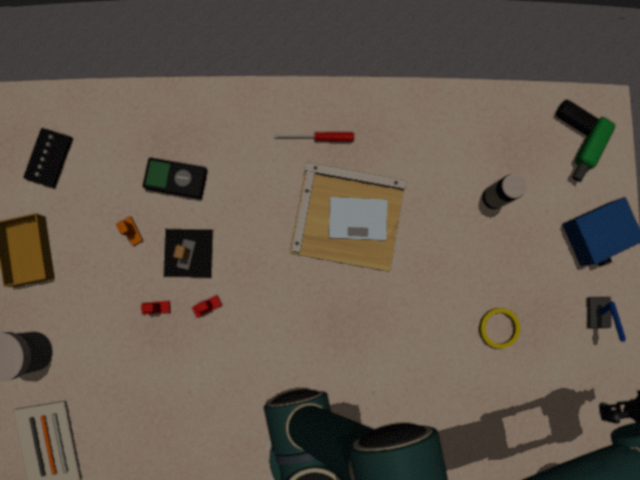

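View pics/s0.png

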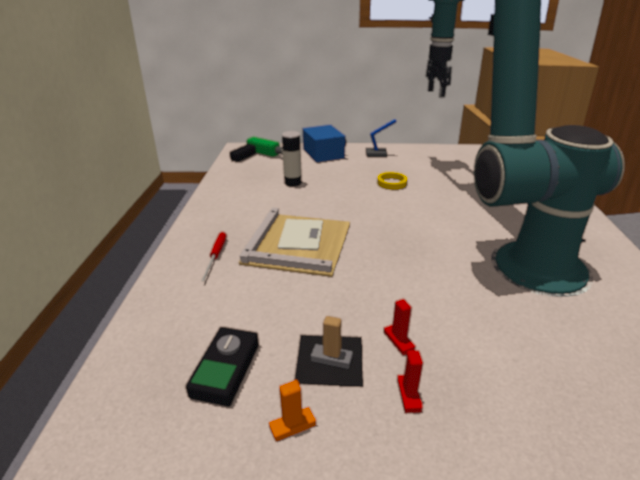

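Top view: the jig is at about (350,217) with the plate at (358,218). Pusher candidates are the wooden/grey one on the black mat (184,253), the orange one (129,231) and the red ones (155,308) and (207,305). The one on the mat has the grey foot and wooden handle, so it fits. I'll confirm in an enlarged crop.

```bash
python3 - <<'E'
from h import *
im=cv2.imread('pics/t0_raw.png'); si=cv2.imread('pics/s0_raw.png')
g=lambda a,x0,y0,x1,y1,s:cv2.resize(np.ascontiguousarray(a[y0:y1,x0:x1]),None,fx=s,fy=s,interpolation=cv2.INTER_CUBIC)
c=np.zeros((600,800,3),np.uint8)
a=g(im,288,158,412,276,4);c[:a.shape[0],:a.shape[1]]=a       # jig: u=288+x/4 v=158+y/4
a=g(im,160,225,218,283,5);c[:a.shape[0],500:500+a.shape[1]]=a # mat: u=160+(x-500)/5
a=g(si,290,310,370,390,3.75);c[300:600,500:800]=a # side: u=290+(x-500)/3.75
cv2.imwrite('pics/c1.png',c)
E
```

```text
(no output)
```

View pics/c1.png

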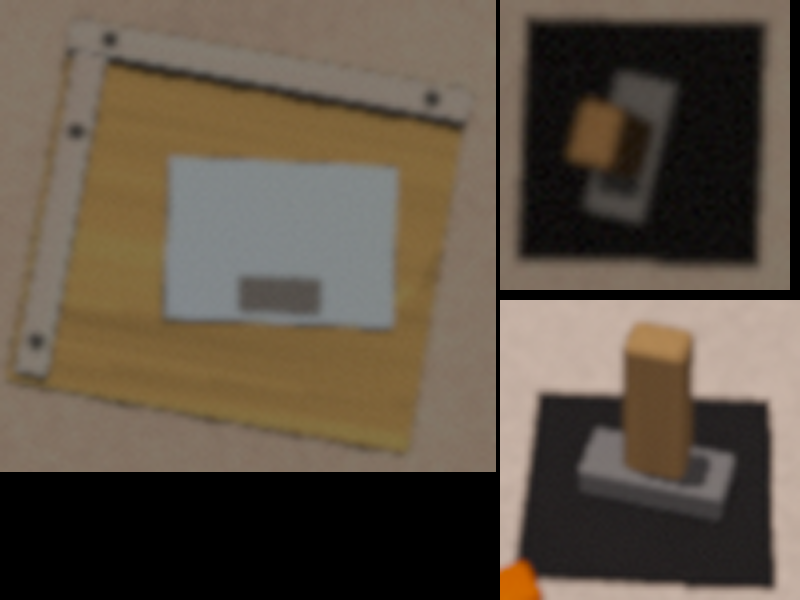

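The crop confirms it: grey foot and wooden handle on the mat. In the same crop the jig's inner corner is at (107,60) and the plate corners at (167,156), (397,168), (392,329) and (163,319). Next I'll compute the poses.

```bash
cat >> h.py <<'E'
from scipy.optimize import least_squares
def fit(obs,x0):
    "obs: (cam,u,v,model xyz); pose x,y,yaw"
    def P(p,m): c,s=np.cos(p[2]),np.sin(p[2]); return [p[0]+c*m[0]-s*m[1],p[1]+s*m[0]+c*m[1],m[2]]
    f=lambda p:np.concatenate([proj(n,P(p,m))-[u,v] for n,u,v,m in obs])
    r=least_squares(f,x0); return r.x,r.fun.reshape(-1,2).round(1).tolist()
E
python3 - <<'E'
from h import *
J=lambda x,y:('top',288+x/4,158+y/4); M=lambda x,y:('top',160+(x-500)/5,225+y/5); S=lambda x,y:('side',290+(x-500)/3.75,310+(y-300)/3.75)
jig=fit([(*J(107,60),(.09,.1,.03)),(*J(47,378),(-.11,.1,.03)),(*J(463,123),(.09,-.125,.03)),(*J(12,380),(-.115,.125,.01)),(*J(406,453),(-.115,-.125,.01))],[.5,0,-.18])
pl=fit([(*J(167,156),(.05,.07,.018)),(*J(397,168),(.05,-.07,.018)),(*J(392,329),(-.05,-.07,.018)),(*J(163,319),(-.05,.07,.018))],[.5,0,-.05])
mat=fit([(*M(a,b),(x,y,.004)) for a,b,x,y in[(528,20,.06,.06),(765,24,.06,-.06),(757,263,-.06,-.06),(519,258,-.06,.06)]],[.4,.4,0])
pt=[(*M(a,b),(x,y,z)) for a,b,x,y,z in[(618,70,.035,.015,.02),(680,82,.035,-.015,.02),(645,225,-.035,-.015,.02),(580,208,-.035,.015,.02),(583,95,.015,.011,.1),(627,108,.015,-.011,.1),(612,170,-.015,-.011,.1),(567,160,-.015,.011,.1)]]
ps=[(*S(a,b),(x,y,z)) for a,b,x,y,z in[(600,428,.035,-.015,.02),(735,452,-.035,-.015,.02),(722,495,-.035,.015,.02),(580,467,.035,.015,.02),(627,350,.015,.011,.1),(642,322,.015,-.011,.1),(693,332,-.015,-.011,.1),(688,362,-.015,.011,.1)]]
for n,v in zip('jig plate mat push_t push_s push'.split(),(jig,pl,mat,fit(pt,[.4,.4,-.2]),fit(ps,[.4,.4,-.2]),fit(pt+ps,[.4,.4,-.2]))): print(n,v[0].round(4),v[1])
E
```

```text
jig [ 0.5881 -0.0845 -0.1739] [[-0.4, -0.7], [0.0, 0.2], [1.1, -0.3], [-1.6, 0.5], [0.8, 0.2]]
plate [ 0.5817 -0.1086 -0.0406] [[0.4, 0.2], [-0.2, -0.2], [-0.1, 0.0], [-0.2, 0.0]]
mat [ 0.4969  0.3076 -0.0142] [[-0.3, -0.5], [0.3, -0.5], [0.4, 0.5], [-0.4, 0.4]]
push_t [ 0.4931  0.3098 -0.2318] [[0.2, -0.1], [-0.4, 0.3], [-0.5, -0.4], [0.7, 0.1], [-0.1, 0.2], [0.2, -0.1], [-0.0, 0.1], [-0.1, -0.2]]
push_s [ 0.4932  0.3157 -0.2261] [[-0.6, -0.2], [0.9, 0.8], [0.8, 1.6], [0.1, 1.2], [-1.2, -0.6], [-1.8, -1.6], [1.7, -1.2], [0.0, -0.5]]
push [ 0.4932  0.3127 -0.2293] [[-1.0, -0.2], [-1.6, 0.3], [-1.6, -0.4], [-0.4, 0.1], [-1.4, 0.2], [-1.1, -0.2], [-1.3, 0.0], [-1.4, -0.2], [-0.5, -1.4], [0.9, -0.4], [0.8, 0.4], [0.2, -0.1], [-1.1, -1.8], [-1.7, -2.8], [1.7, -2.4], [0.0, -1.8]]
```

apply_moves:
  deltas:
    - [0.29,-0.15,-0.07,0,0,-0.95,0]
    - [0.29,-0.15,-0.07,0,0,-0.95,0]
    - [0.29,-0.15,-0.07,0,0,-0.95,0]
    - [0.29,-0.15,-0.07,0,0,-0.95,0]
    - [0.29,-0.15,-0.07,0,0,-0.95,0]
    - [0.29,-0.15,-0.07,0,0,-0.95,0]
    - [0.29,-0.15,-0.07,0,0,-0.95,0]
    - [0.29,-0.15,-0.07,0,0,-0.95,0]
  squeeze: 80

```text
time: 0.77
tool_pos: [0.41, -0.4368, 0.3011]
tcp_rot: [-2.59, -1.777, 0.0]
wrist_force: [0.1, -0.7, 0.1]
width: 0.999
```

```bash
cat >> h.py <<'E'
def delta(p,yaw):
    "shift (tool axes) and turn to reach TCP p, pointing down, tool x at yaw"
    s=st(); R=Ro.from_rotvec(s['tcp_rot']); T=Ro.from_euler('z',yaw)*Ro.from_rotvec([np.pi,0,0])
    print('d',R.inv().apply(np.array(p)-s['tool_pos']).round(4),'rot',(R.inv()*T).as_rotvec().round(4))
JP=np.array([.5881,-.0845]);JY=-.1739
def j2w(x,y): c,s=np.cos(JY),np.sin(JY); return np.array([JP[0]+c*x-s*y,JP[1]+s*x+c*y])
E
python3 -c "
from h import *
delta([.493,.311,.2],np.pi-.23)"
```

```text
{'time': 0.7667, 'q': [-0.8587, 0.0861, 1.6833, -0.0, 1.3729, -0.4903], 'tool_pos': [0.41, -0.4368, 0.3011], 'tcp_rot': [-2.5902, -1.7766, 0.0001], 'wrist_force': [0.0963, -0.6554, 0.0845], 'width': 0.9988}
d [ 0.7275 -0.1918  0.1015] rot [-2.0000e-04 -8.0000e-04 -1.7092e+00]
```

apply_moves:
  deltas:
    - [0.32,-0.085,0,0,0,-0.95,0]
    - [0.32,-0.085,0,0,0,-0.95,0]
    - [0.32,-0.085,0,0,0,-0.95,0]
    - [0.32,-0.085,0,0,0,-0.95,0]
    - [0.32,-0.085,0,0,0,-0.95,0]
    - [0.32,-0.085,0,0,0,-0.95,0]
    - [0.32,-0.085,0,0,0,-0.95,0]
    - [0.32,-0.085,0,0,0,-0.95,0]

```text
time: 1.43
tool_pos: [0.4462, -0.1075, 0.3008]
tcp_rot: [-1.491, -2.765, -0.0]
wrist_force: [1.0, -0.6, -0.3]
width: 1.0
```

```bash
python3 -c "
from h import *
delta([.493,.311,.2],np.pi-.23)"
```

```text
{'time': 1.4333, 'q': [-0.2909, -0.1921, 1.9486, 0.0003, 1.3855, -0.8725], 'tool_pos': [0.4462, -0.1075, 0.3008], 'tcp_rot': [-1.491, -2.7648, -0.0003], 'wrist_force': [1.0286, -0.5913, -0.2586], 'width': 1.0002}
d [0.3239 0.269  0.1009] rot [ 1.000e-04 -4.000e-04 -7.592e-01]
```

apply_moves:
  deltas:
    - [0.248,0.206,0.03,0,0,-0.759,0]
    - [0.248,0.206,0.03,0,0,-0.759,0]
    - [0.248,0.206,0.03,0,0,-0.759,0]
    - [0.248,0.206,0.03,0,0,-0.759,0]
    - [0.248,0.206,0.03,0,0,-0.759,0]
    - [0.248,0.206,0.03,0,0,-0.759,0]
    - [0.248,0.206,0.03,0,0,-0.759,0]
    - [0.248,0.206,0.03,0,0,-0.759,0]

```text
time: 2.1
tool_pos: [0.4838, 0.2135, 0.2704]
tcp_rot: [-0.366, -3.119, -0.001]
wrist_force: [0.7, 0.1, -0.9]
width: 1.003
```

```bash
python3 -c "
from h import *
delta([.493,.311,.13],np.pi-.23)"
```

```text
{'time': 2.1, 'q': [0.368, -0.0367, 1.8647, 0.0008, 1.3141, -0.9694], 'tool_pos': [0.4838, 0.2135, 0.2704], 'tcp_rot': [-0.366, -3.1194, -0.0007], 'wrist_force': [0.6884, 0.0693, -0.9494], 'width': 1.0032}
d [0.0135 0.0969 0.1404] rot [ 0.0003 -0.0008 -0.0036]
```

apply_moves:
  deltas:
    - [0.0135,0.097,0.05,0,0,-0.004,0]
    - [0.0135,0.097,0.09,0,0,-0.004,0]
    - [0.0135,0.097,0.14,0,0,-0.004,0]
    - [0.0135,0.097,0.14,0,0,-0.004,0]
    - [0.0135,0.097,0.14,0,0,-0.004,0]
    - [0.0135,0.097,0.14,0,0,-0.004,0]
    - [0.0135,0.097,0.14,0,0,-0.004,0]

```text
time: 2.68
tool_pos: [0.4937, 0.3075, 0.131]
tcp_rot: [-0.362, -3.119, 0.002]
wrist_force: [0.7, 0.2, 0.7]
width: 1.003
```

```bash
python3 -c "
from h import *
delta([.493,.311,.04],np.pi-.23)
snap('side','s1',(270,250,390,400),4)"
```

```text
{'time': 2.6833, 'q': [0.5144, 0.1732, 1.9073, -0.0004, 1.063, -0.8248], 'tool_pos': [0.4937, 0.3075, 0.131], 'tcp_rot': [-0.3624, -3.1193, 0.0022], 'wrist_force': [0.7238, 0.1677, 0.7456], 'width': 1.003}
d [0.0014 0.0034 0.091 ] rot [-0.0015 -0.0012 -0.0013]
```

View pics/s1.png

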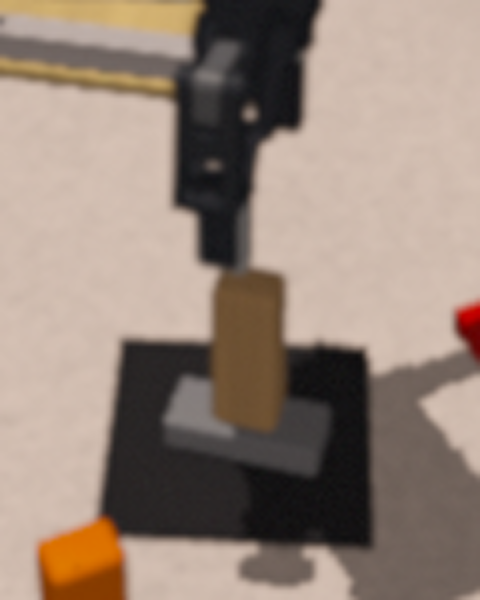

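The open fingers straddle the handle: near finger at crop (222,230), handle at (248,350). I'll descend and grip.

apply_moves:
  deltas:
    - [0,0,0.03,0,0,0,0]
    - [0,0.001,0.06,0,0,0,0]
    - [0,0.001,0.08,0,0,0,0]
    - [0,0.001,0.09,0,0,0,0]
    - [0,0.001,0.09,0,0,0,0]
    - [0,0.001,0.09,0,0,0,0]

```text
time: 3.23
tool_pos: [0.4958, 0.3091, 0.0432]
tcp_rot: [0.364, 3.118, 0.003]
wrist_force: [-0.0, -0.3, 0.2]
width: 1.0
```

apply_moves:
  deltas:
    - [0,0,0,0,0,0,0.5]
    - [0,0,0,0,0,0,0.65]
    - [0,0,0,0,0,0,0.8]
    - [0,0,0,0,0,0,1]
    - [0,0,0,0,0,0,1]
    - [0,0,0,0,0,0,1]
    - [0,0,0,0,0,0,1]
    - [0,0,0,0,0,0,1]
  squeeze: 80

```text
time: 3.9
tool_pos: [0.4947, 0.3093, 0.0418]
tcp_rot: [0.363, 3.12, 0.001]
wrist_force: [-1.4, -0.8, 3.7]
width: 0.251
```

```bash
python3 -c "
from h import *
delta([.493,.311,.04],np.pi-.23)"
```

```text
{'time': 3.9, 'q': [0.516, 0.2791, 1.9658, 0.0001, 0.8958, -0.8231], 'tool_pos': [0.4947, 0.3093, 0.0418], 'tcp_rot': [0.3632, 3.1198, 0.001], 'wrist_force': [-1.4382, -0.7662, 3.7344], 'width': 0.2511}
d [0.002  0.0013 0.0018] rot [ 0.0007  0.0006 -0.0018]
```

apply_moves:
  deltas:
    - [0,0,-0.015,0,0,0,1]
    - [0,0,-0.04,0,0,0,1]
    - [0,0,-0.08,0,0,0,1]
    - [0,0,-0.11,0,0,0,1]
    - [0,0,-0.11,0,0,0,1]
    - [0,0,-0.11,0,0,0,1]

```text
time: 4.4
tool_pos: [0.4957, 0.3098, 0.1534]
tcp_rot: [0.363, 3.117, 0.004]
wrist_force: [0.7, -0.4, -1.5]
width: 0.246
```

```bash
python3 -c "
from h import *
p=j2w(-.108,-.02);print(p)
delta([*p,.155],np.pi+JY)"
```

```text
[ 0.47826842 -0.08551167]
{'time': 4.4, 'q': [0.5159, 0.1524, 1.8865, -0.0001, 1.0979, -0.8231], 'tool_pos': [0.4957, 0.3098, 0.1534], 'tcp_rot': [0.3628, 3.1167, 0.0042], 'wrist_force': [0.6579, -0.3567, -1.5172], 'width': 0.2462}
d [-0.0738 -0.3887 -0.0025] rot [ 0.003   0.0036 -0.0578]
```

apply_moves:
  deltas:
    - [-0.005,-0.025,0,0,0,-0.02,1]
    - [-0.012,-0.06,0,0,0,-0.058,1]
    - [-0.02,-0.1,0,0,0,-0.058,1]
    - [-0.027,-0.14,0,0,0,-0.058,1]
    - [-0.035,-0.18,0,0,0,-0.058,1]
    - [-0.042,-0.22,0,0,0,-0.058,1]
    - [-0.05,-0.26,0,0,0,-0.058,1]
    - [-0.057,-0.29,0,0,0,-0.058,1]

```text
time: 5.07
tool_pos: [0.4803, 0.011, 0.1485]
tcp_rot: [-0.273, -3.125, 0.002]
wrist_force: [0.9, 0.2, 0.0]
width: 0.248
```

```bash
python3 -c "
from h import *
p=j2w(-.108,-.02);print(p)
delta([*p,.065],np.pi+JY)"
```

```text
[ 0.47826842 -0.08551167]
{'time': 5.0667, 'q': [-0.0283, -0.0344, 2.0944, -0.0009, 1.0865, -1.4244], 'tool_pos': [0.4803, 0.011, 0.1485], 'tcp_rot': [-0.2731, -3.1248, 0.0017], 'wrist_force': [0.9193, 0.1808, 0.0172], 'width': 0.2483}
d [-0.0151 -0.0953  0.0836] rot [-0.0015 -0.0047 -0.0005]
```

apply_moves:
  deltas:
    - [-0.005,-0.03,0,0,0,0,1]
    - [-0.01,-0.065,0.01,0,0,0,1]
    - [-0.015,-0.09,0.03,0,0,0,1]
    - [-0.015,-0.095,0.055,0,0,0,1]
    - [-0.015,-0.095,0.08,0,0,0,1]
    - [-0.015,-0.095,0.08,0,0,0,1]
    - [-0.015,-0.095,0.08,0,0,0,1]
    - [-0.015,-0.095,0.08,0,0,0,1]

```text
time: 5.73
tool_pos: [0.4811, -0.0822, 0.0709]
tcp_rot: [-0.272, -3.128, -0.0]
wrist_force: [0.8, 0.4, -0.9]
width: 0.248
```

```bash
python3 -c "
from h import *
p=j2w(-.108,-.02);print(p)
delta([*p,.05],np.pi+JY)
snap('side','s2',(230,160,390,290),5)"
```

```text
[ 0.47826842 -0.08551167]
{'time': 5.7333, 'q': [-0.2203, 0.0744, 2.1465, 0.0, 0.9221, -1.6178], 'tool_pos': [0.4811, -0.0822, 0.0709], 'tcp_rot': [-0.2718, -3.1284, -0.0003], 'wrist_force': [0.7739, 0.4224, -0.8983], 'width': 0.248}
d [ 0.0021 -0.0037  0.0209] rot [ 0.0001 -0.0015  0.0006]
```

View pics/s2.png

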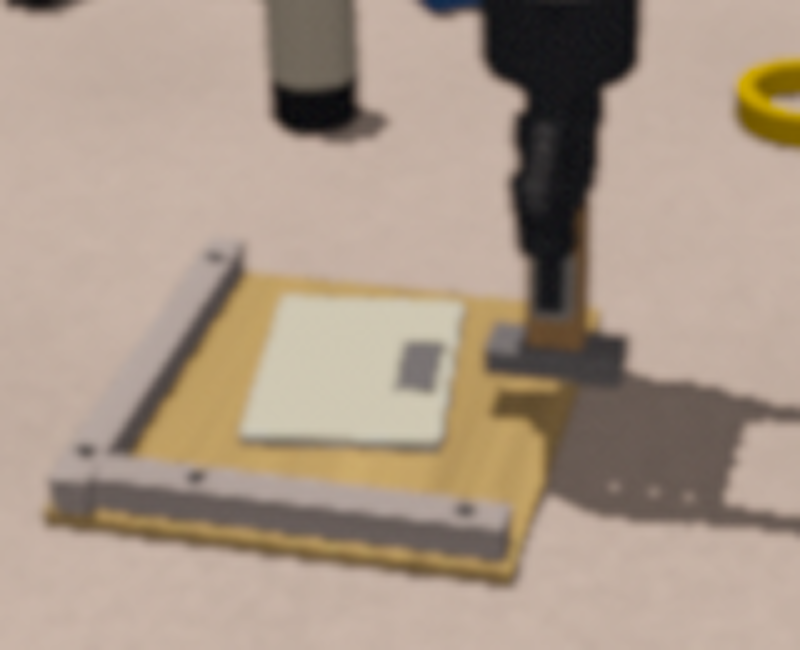

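Side view: the pusher foot at crop (555,355) hovers clear of the plate's -x edge at (450,370), above the base. I'll lower it and start the approach.

apply_moves:
  deltas:
    - [0,-0.003,0.007,0,0,0,1]
    - [0,-0.003,0.014,0,0,0,1]
    - [0,-0.003,0.021,0,0,0,1]
    - [0,-0.003,0.021,0,0,0,1]
    - [0,-0.003,0.021,0,0,0,1]

```text
time: 6.2
tool_pos: [0.4803, -0.0852, 0.0495]
tcp_rot: [-0.272, -3.128, -0.0]
wrist_force: [0.2, -0.5, -1.9]
width: 0.244
```

```bash
python3 -c "
from h import *
p=j2w(-.095,-.02);print(p)
delta([*p,.05],np.pi+JY)"
```

```text
[ 0.49107234 -0.08776099]
{'time': 6.2, 'q': [-0.2267, 0.1052, 2.1608, 0.0, 0.877, -1.6239], 'tool_pos': [0.4803, -0.0852, 0.0495], 'tcp_rot': [-0.2722, -3.1283, -0.0004], 'wrist_force': [0.184, -0.5454, -1.8708], 'width': 0.2439}
d [-0.0111 -0.0006 -0.0005] rot [ 0.0001 -0.0015  0.0003]
```

apply_moves:
  deltas:
    - [-0.005,0,0,0,0,0,1]
    - [-0.01,0,0,0,0,0,1]
    - [-0.014,0,0,0,0,0,1]
    - [-0.018,0,0,0,0,0,1]
    - [-0.022,0,0,0,0,0,1]
    - [-0.026,0,0,0,0,0,1]
    - [-0.03,0,0,0,0,0,1]
    - [-0.034,0,0,0,0,0,1]

```text
time: 6.87
tool_pos: [0.5144, -0.0913, 0.0499]
tcp_rot: [-0.273, -3.129, -0.0]
wrist_force: [-2.2, 0.7, -0.8]
width: 0.243
```

apply_moves:
  deltas:
    - [-0.002,0,0,0,0,0,1]
    - [-0.004,0,0,0,0,0,1]
    - [-0.006,0,0,0,0,0,1]
    - [-0.008,0,0,0,0,0,1]
    - [-0.01,0,0,0,0,0,1]
    - [-0.012,0,0,0,0,0,1]
    - [-0.014,0,0,0,0,0,1]
    - [-0.015,0,0,0,0,0,1]

```text
time: 7.53
tool_pos: [0.5296, -0.0941, 0.0502]
tcp_rot: [0.273, 3.129, -0.0]
wrist_force: [-2.1, 0.9, -1.5]
width: 0.248
```

```bash
python3 -c "
from h import *
p=j2w(-.045,-.02);print(p)
delta([*p,.05],np.pi+JY)
snap('top','t2',(285,150,415,280),4)"
```

```text
[ 0.54031822 -0.09641223]
{'time': 7.5333, 'q': [-0.2221, 0.1914, 2.0583, -0.0001, 0.8917, -1.6191], 'tool_pos': [0.5296, -0.0941, 0.0502], 'tcp_rot': [0.2727, 3.1295, -0.0001], 'wrist_force': [-2.1062, 0.9122, -1.5116], 'width': 0.2479}
d [-0.011  -0.0004  0.0002] rot [-0.0001  0.0003  0.0001]
```

View pics/t2.png

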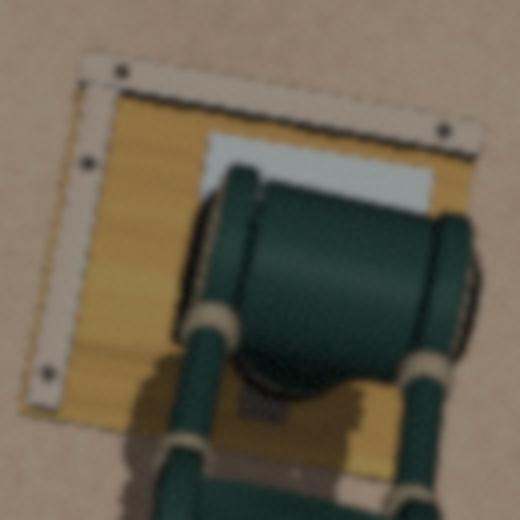

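Top view: the plate's long edge runs from (210,133) to (432,172), parallel to the fence with about 11 mm left. Push force is about 2.3 N.

apply_moves:
  deltas:
    - [-0.0015,0,0,0,0,0,1]
    - [-0.003,0,0,0,0,0,1]
    - [-0.0045,0,0,0,0,0,1]
    - [-0.006,0,0,0,0,0,1]
    - [-0.007,0,0,0,0,0,1]
    - [-0.008,0,0,0,0,0,1]

```text
time: 8.08
tool_pos: [0.5372, -0.0954, 0.0502]
tcp_rot: [-0.273, -3.13, 0.0]
wrist_force: [-2.3, 0.8, -0.3]
width: 0.251
```

apply_moves:
  deltas:
    - [-0.0005,0,0,0,0,0,1]
    - [-0.001,0,0,0,0,0,1]
    - [-0.0015,0,0,0,0,0,1]

```text
time: 8.33
tool_pos: [0.5385, -0.0956, 0.0502]
tcp_rot: [-0.273, -3.13, -0.0]
wrist_force: [-2.7, 0.3, -0.9]
width: 0.247
```

apply_moves:
  deltas:
    - [-0.0005,0,0,0,0,0,1]
    - [-0.001,0,0,0,0,0,1]

```text
time: 8.5
tool_pos: [0.5396, -0.0958, 0.0502]
tcp_rot: [-0.273, -3.13, -0.0]
wrist_force: [-1.8, 0.6, 0.1]
width: 0.248
```

Not in contact with the fence yet.

apply_moves:
  deltas:
    - [-0.0005,0,0,0,0,0,1]
    - [-0.001,0,0,0,0,0,1]

```text
time: 8.67
tool_pos: [0.5406, -0.096, 0.0502]
tcp_rot: [-0.273, -3.13, 0.0]
wrist_force: [-2.2, 0.8, -0.7]
width: 0.246
```

apply_moves:
  deltas:
    - [-0.0005,0,0,0,0,0,1]
    - [-0.001,0,0,0,0,0,1]

```text
time: 8.83
tool_pos: [0.5415, -0.0961, 0.0502]
tcp_rot: [-0.273, -3.13, -0.0]
wrist_force: [-1.9, -0.0, -1.3]
width: 0.248
```

apply_moves:
  deltas:
    - [-0.0005,0,0,0,0,0,1]
    - [-0.001,0,0,0,0,0,1]

```text
time: 9.0
tool_pos: [0.5426, -0.0963, 0.0502]
tcp_rot: [0.273, 3.13, 0.0]
wrist_force: [-2.1, 0.7, -0.6]
width: 0.248
```

apply_moves:
  deltas:
    - [-0.0005,0,0,0,0,0,1]
    - [-0.001,0,0,0,0,0,1]

```text
time: 9.17
tool_pos: [0.5429, -0.0963, 0.05]
tcp_rot: [-0.273, -3.128, -0.0]
wrist_force: [-4.7, 0.9, 0.7]
width: 0.246
```

apply_moves:
  deltas:
    - [-0.0005,0,0,0,0,0,1]
    - [-0.001,0,0,0,0,0,1]

```text
time: 9.33
tool_pos: [0.5432, -0.0963, 0.0498]
tcp_rot: [-0.272, -3.127, -0.001]
wrist_force: [-5.5, 1.5, 1.0]
width: 0.246
```

```bash
python3 -c "
from h import *
st()
snap('top','t3',(285,150,415,280),4.5)"
```

```text
{'time': 9.3333, 'q': [-0.2207, 0.2175, 2.0269, 0.0002, 0.9002, -1.6177], 'tool_pos': [0.5432, -0.0963, 0.0498], 'tcp_rot': [-0.2725, -3.1268, -0.0008], 'wrist_force': [-5.515, 1.4837, 0.9569], 'width': 0.2462}
```

View pics/t3.png

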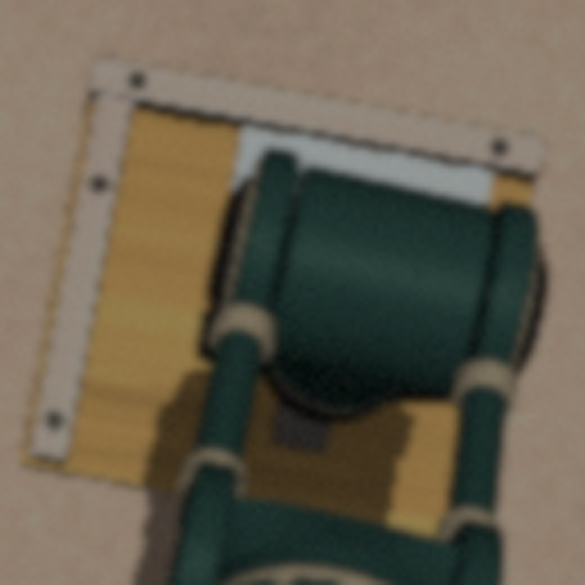

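The plate is flush along the long fence (no wood visible from (240,125) to (492,168)) and the force rose to 5.6 N. I'll press slightly more and hold.

apply_moves:
  deltas:
    - [-0.0005,0,0,0,0,0,1]
    - [-0.001,0,0,0,0,0,1]
    - [-0.001,0,0,0,0,0,1]
    - [-0.001,0,0,0,0,0,1]
    - [-0.001,0,0,0,0,0,1]
    - [-0.001,0,0,0,0,0,1]

```text
time: 9.88
tool_pos: [0.5433, -0.0963, 0.0494]
tcp_rot: [-0.272, -3.125, -0.001]
wrist_force: [-7.3, 1.0, 2.5]
width: 0.248
```

apply_moves:
  deltas:
    - [0.002,0,0,0,0,0,1]
    - [0.006,0,0,0,0,0,1]
    - [0.015,0,0,0,0,0,1]
    - [0.025,0,0,0,0,0,1]
    - [0.025,0,-0.02,0,0,0,1]
    - [0.025,0,-0.05,0,0,0,1]
    - [0.025,0,-0.05,0,0,0,1]

```text
time: 10.47
tool_pos: [0.5242, -0.0933, 0.1056]
tcp_rot: [0.272, 3.12, -0.002]
wrist_force: [1.9, 0.1, -0.0]
width: 0.246
```

```bash
python3 -c "
from h import *
p=j2w(.032,-.135);print(p)
delta([*p,.105],np.pi+JY)"
```

```text
[ 0.59625901 -0.22300065]
{'time': 10.4667, 'q': [-0.2229, 0.1041, 2.0388, -0.0, 0.9889, -1.62], 'tool_pos': [0.5242, -0.0933, 0.1056], 'tcp_rot': [0.2717, 3.1201, -0.0021], 'wrist_force': [1.9174, 0.0916, -0.019], 'width': 0.246}
d [-0.0934 -0.1153  0.0016] rot [-0.0005  0.0097  0.0002]
```

apply_moves:
  deltas:
    - [-0.02,-0.025,0,0,0,0,1]
    - [-0.045,-0.055,0,0,0,0,1]
    - [-0.07,-0.085,0,0,0,0,1]
    - [-0.09,-0.105,0,0,0,0,1]
    - [-0.1,-0.115,0,0,0,0,1]
    - [-0.1,-0.115,0,0,0,0,1]
    - [-0.1,-0.115,0,0,0,0,1]
    - [-0.1,-0.115,0,0,0,0,1]

```text
time: 11.13
tool_pos: [0.5984, -0.2222, 0.0996]
tcp_rot: [-0.273, -3.128, -0.001]
wrist_force: [0.0, -0.1, -1.2]
width: 0.246
```

```bash
python3 -c "
from h import *
p=j2w(.038,-.135);print(p)
delta([*p,.05],np.pi+JY)
snap('side','s3',(230,160,390,280),5)"
```

```text
[ 0.60216851 -0.2240388 ]
{'time': 11.1333, 'q': [-0.3948, 0.305, 1.807, 0.0004, 1.0311, -1.792], 'tool_pos': [0.5984, -0.2222, 0.0996], 'tcp_rot': [-0.2726, -3.1284, -0.0012], 'wrist_force': [0.0269, -0.1029, -1.1666], 'width': 0.2456}
d [-0.0041 -0.0012  0.0496] rot [ 0.0006 -0.0014  0.0001]
```

View pics/s3.png

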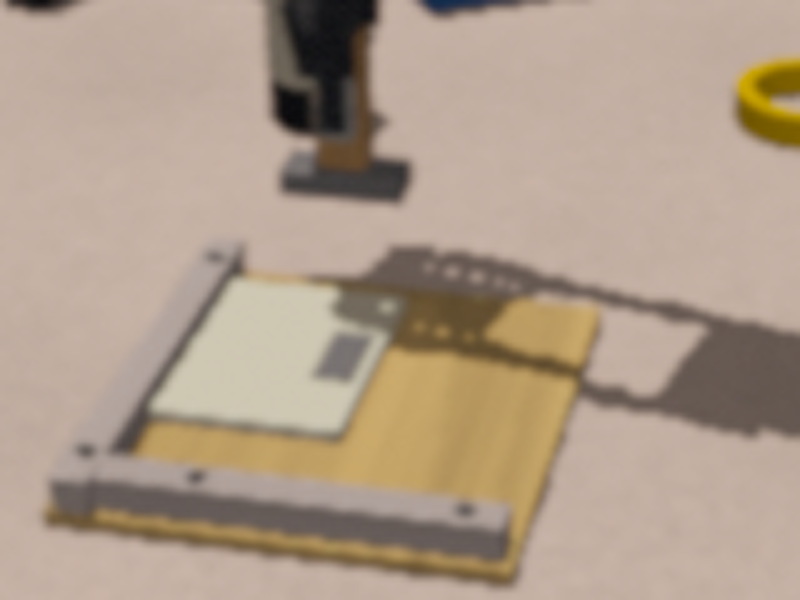

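Side view: the plate sits flush on the long fence, with corners near crop (150,415), (340,437) and (400,297). The pusher hovers level behind its -y edge. Before lowering I'll check where that edge is in the jig frame.

```bash
python3 -c "
from h import *
c,s=np.cos(JY),np.sin(JY)
def w2j(p): d=np.array(p[:2])-JP; return np.array([c*d[0]+s*d[1],-s*d[0]+c*d[1]])
for x,y in [(150,415),(340,437),(402,297)]: print('side',w2j(at('side',230+x/5,160+y/5,.018)).round(4))
for x,y in [(240,125),(492,168)]: print('top',w2j(at('top',285+x/4.5,150+y/4.5,.018)).round(4))
# fence reference in side: short fence top inner corners at z=.03
print(w2j(at('side',230+115/5,160+455/5,.03)))
print('can',at('side',292,185,0),at('top',490,208,0)); print(w2j(status.read_state()['tool_pos']))
"
```

```text
side [0.0873 0.051 ]
side [-0.0115  0.0509]
side [-0.0083 -0.0919]
top [0.0894 0.0398]
top [ 0.0906 -0.1003]
[0.0847208  0.10619712]
can [ 0.64112057 -0.43272681  0.        ] [ 0.61277493 -0.44378565  0.        ]
[ 0.03383263 -0.13355889]
```

apply_moves:
  deltas:
    - [-0.004,-0.001,0.015,0,0,0,1]
    - [-0.004,-0.001,0.035,0,0,0,1]
    - [-0.004,-0.001,0.046,0,0,0,1]
    - [-0.004,-0.001,0.05,0,0,0,1]
    - [-0.004,-0.001,0.05,0,0,0,1]
    - [-0.004,-0.001,0.05,0,0,0,1]

```text
time: 11.68
tool_pos: [0.6028, -0.2241, 0.0495]
tcp_rot: [-0.272, -3.129, -0.001]
wrist_force: [0.5, -0.1, -0.8]
width: 0.249
```

apply_moves:
  deltas:
    - [0,0.004,0,0,0,0,1]
    - [0,0.008,0,0,0,0,1]
    - [0,0.012,0,0,0,0,1]
    - [0,0.016,0,0,0,0,1]
    - [0,0.019,0,0,0,0,1]
    - [0,0.022,0,0,0,0,1]
    - [0,0.025,0,0,0,0,1]
    - [0,0.028,0,0,0,0,1]

```text
time: 12.35
tool_pos: [0.6082, -0.1973, 0.0503]
tcp_rot: [0.272, 3.13, -0.001]
wrist_force: [-1.3, -2.4, -0.7]
width: 0.249
```

```bash
python3 -c "
from h import *
p=j2w(.038,-.055);print(p)
delta([*p,.05],np.pi+JY)"
```

```text
[ 0.6160105 -0.1452454]
{'time': 12.35, 'q': [-0.3523, 0.3607, 1.836, -0.0007, 0.9445, -1.7491], 'tool_pos': [0.6082, -0.1973, 0.0503], 'tcp_rot': [0.2722, 3.1295, -0.0011], 'wrist_force': [-1.2622, -2.411, -0.733], 'width': 0.2488}
d [0.0013 0.0526 0.0003] rot [-0.0007  0.0003  0.0004]
```

apply_moves:
  deltas:
    - [0,0.003,0,0,0,0,1]
    - [0,0.006,0,0,0,0,1]
    - [-0.0005,0.009,0,0,0,0,1]
    - [-0.0005,0.012,0,0,0,0,1]
    - [-0.0005,0.015,0,0,0,0,1]
    - [-0.001,0.018,0,0,0,0,1]
    - [-0.001,0.021,0,0,0,0,1]
    - [-0.001,0.024,0,0,0,0,1]

```text
time: 13.02
tool_pos: [0.613, -0.1734, 0.05]
tcp_rot: [-0.273, -3.129, -0.0]
wrist_force: [-2.0, -3.1, 0.0]
width: 0.246
```

apply_moves:
  deltas:
    - [0,0.003,0,0,0,0,1]
    - [0,0.006,0,0,0,0,1]
    - [-0.0005,0.009,0,0,0,0,1]
    - [-0.0005,0.012,0,0,0,0,1]
    - [-0.0005,0.014,0,0,0,0,1]
    - [-0.001,0.016,0,0,0,0,1]
    - [-0.001,0.018,0,0,0,0,1]

```text
time: 13.6
tool_pos: [0.6173, -0.1559, 0.0501]
tcp_rot: [-0.273, -3.13, -0.0]
wrist_force: [-2.1, -1.5, -1.7]
width: 0.248
```

```bash
python3 -c "
from h import *
p=j2w(.038,-.055);print(p)
delta([*p,.05],np.pi+JY)
snap('side','s4',(230,180,330,270),7)"
```

```text
[ 0.6160105 -0.1452454]
{'time': 13.6, 'q': [-0.2865, 0.3569, 1.8418, 0.0002, 0.943, -1.6836], 'tool_pos': [0.6173, -0.1559, 0.0501], 'tcp_rot': [-0.2727, -3.1297, -0.0002], 'wrist_force': [-2.1234, -1.4593, -1.7258], 'width': 0.2478}
d [0.0031 0.0102 0.0001] rot [ 0.0001 -0.0001  0.0001]
```

View pics/s4.png

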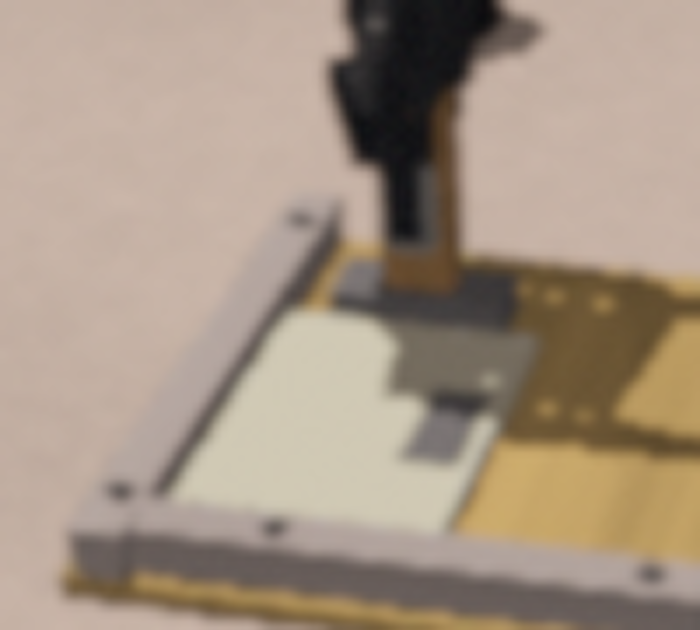

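Side view: the plate is still flush on the long fence with its short edge nearly at the short fence, and the foot is flat behind it at (430,300).

apply_moves:
  deltas:
    - [0,0.0015,0,0,0,0,1]
    - [0,0.003,0,0,0,0,1]
    - [0,0.0045,0,0,0,0,1]
    - [0,0.006,0,0,0,0,1]
    - [0,0.007,0,0,0,0,1]

```text
time: 14.07
tool_pos: [0.6187, -0.149, 0.0502]
tcp_rot: [0.273, 3.129, 0.0]
wrist_force: [0.1, -0.7, -1.1]
width: 0.246
```

apply_moves:
  deltas:
    - [0,0.0005,0,0,0,0,1]
    - [0,0.001,0,0,0,0,1]

```text
time: 14.23
tool_pos: [0.6188, -0.1482, 0.0502]
tcp_rot: [0.273, 3.129, 0.0]
wrist_force: [0.3, -1.8, -2.6]
width: 0.251
```

apply_moves:
  deltas:
    - [0,0.0005,0,0,0,0,1]
    - [0,0.001,0,0,0,0,1]

```text
time: 14.4
tool_pos: [0.619, -0.1473, 0.0502]
tcp_rot: [0.273, 3.129, 0.0]
wrist_force: [-0.5, -1.6, -1.4]
width: 0.251
```

apply_moves:
  deltas:
    - [0,0.0005,0,0,0,0,1]
    - [0,0.001,0,0,0,0,1]

```text
time: 14.57
tool_pos: [0.6191, -0.1463, 0.0502]
tcp_rot: [0.273, 3.13, -0.0]
wrist_force: [0.2, -1.8, -2.4]
width: 0.243
```

apply_moves:
  deltas:
    - [0,0.0005,0,0,0,0,1]
    - [0,0.001,0,0,0,0,1]

```text
time: 14.73
tool_pos: [0.6193, -0.1453, 0.0503]
tcp_rot: [0.273, 3.13, -0.0]
wrist_force: [-0.1, -1.5, -1.9]
width: 0.247
```

apply_moves:
  deltas:
    - [0,0.0005,0,0,0,0,1]
    - [0,0.001,0,0,0,0,1]

```text
time: 14.9
tool_pos: [0.6194, -0.1446, 0.0502]
tcp_rot: [0.272, 3.13, -0.001]
wrist_force: [-1.2, -3.4, -1.3]
width: 0.25
```

apply_moves:
  deltas:
    - [0,0.0005,0,0,0,0,1]
    - [0,0.001,0,0,0,0,1]

```text
time: 15.07
tool_pos: [0.6194, -0.1444, 0.0503]
tcp_rot: [-0.272, -3.13, 0.003]
wrist_force: [-1.6, -7.0, -0.4]
width: 0.245
```

Contact with the short fence: the force has risen to 7 N. I'll hold it there, then take a picture.

apply_moves:
  deltas:
    - [-0.0005,0.0003,0,0,0,0,1]
    - [-0.0005,0.0003,0,0,0,0,1]
    - [-0.0005,0.0003,0,0,0,0,1]
    - [-0.0005,0.0003,0,0,0,0,1]
    - [-0.0005,0.0003,0,0,0,0,1]

```text
time: 15.48
tool_pos: [0.6195, -0.1445, 0.0503]
tcp_rot: [-0.272, -3.129, 0.003]
wrist_force: [-2.5, -7.2, -0.6]
width: 0.247
```

```bash
python3 - <<'E'
from h import *
st()
snap('top','t4'); snap('side','s5')
a=cv2.imread('pics/t4_raw.png')[150:280,285:415]; b=cv2.imread('pics/s5_raw.png')[180:270,230:330]
r=lambda i:cv2.resize(np.ascontiguousarray(i),(400,int(400*i.shape[0]/i.shape[1])),interpolation=cv2.INTER_CUBIC)
a,b=r(a),r(b); c=np.zeros((400,800,3),np.uint8); c[:,:400]=a; c[:b.shape[0],400:]=b; cv2.imwrite('pics/c2.png',c)
E
```

```text
{'time': 15.4833, 'q': [-0.2671, 0.356, 1.8427, -0.0026, 0.9435, -1.6629], 'tool_pos': [0.6195, -0.1445, 0.0503], 'tcp_rot': [-0.2721, -3.1289, 0.0031], 'wrist_force': [-2.5309, -7.2212, -0.6466], 'width': 0.2473}
```

View pics/c2.png

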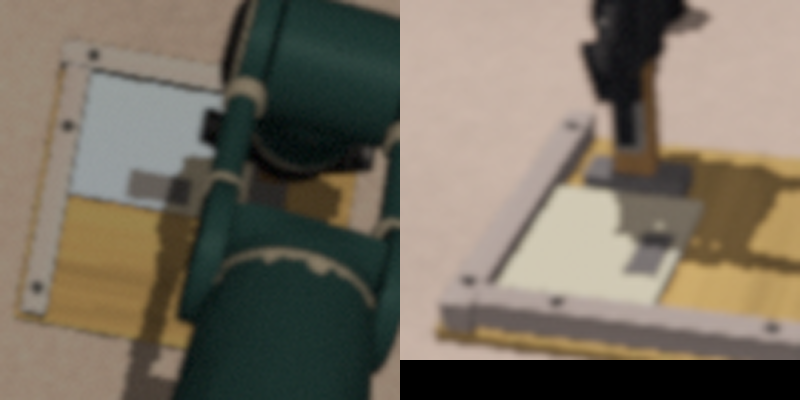

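The plate sits in the corner against both fences, with no wood showing at (90,70) or along the short fence. One firmer press to make sure, then back off and lift.

apply_moves:
  deltas:
    - [-0.0003,0.0005,0,0,0,0,1]
    - [-0.0003,0.001,0,0,0,0,1]
    - [-0.0003,0.001,0,0,0,0,1]
    - [-0.0003,0.001,0,0,0,0,1]
    - [-0.0003,0.001,0,0,0,0,1]

```text
time: 16.0
tool_pos: [0.6195, -0.1443, 0.0503]
tcp_rot: [-0.272, -3.128, 0.005]
wrist_force: [-3.1, -8.1, 0.2]
width: 0.249
```

apply_moves:
  deltas:
    - [0,-0.002,0,0,0,0,1]
    - [0,-0.006,0,0,0,0,1]
    - [0,-0.015,0,0,0,0,1]
    - [0,-0.025,0,0,0,0,1]
    - [0,-0.025,-0.02,0,0,0,1]
    - [0,-0.025,-0.06,0,0,0,1]
    - [0,-0.025,-0.1,0,0,0,1]
    - [0,-0.025,-0.11,0,0,0,1]

```text
time: 16.67
tool_pos: [0.6203, -0.1687, 0.1679]
tcp_rot: [0.273, 3.119, -0.003]
wrist_force: [1.2, -0.6, 0.2]
width: 0.246
```

```bash
python3 -c "
from h import *
delta([.495,.307,.155],np.pi-.2)"
```

```text
{'time': 16.6667, 'q': [-0.3046, 0.2417, 1.7515, 0.0004, 1.1371, -1.7012], 'tool_pos': [0.6203, -0.1687, 0.1679], 'tcp_rot': [0.2725, 3.1186, -0.0033], 'wrist_force': [1.1609, -0.63, 0.182], 'width': 0.246}
d [0.206  0.4468 0.0101] rot [-0.001   0.0113  0.0257]
```

apply_moves:
  deltas:
    - [0.012,0.025,0,0,0,0,1]
    - [0.027,0.06,0,0,0,0,1]
    - [0.044,0.095,0,0,0,0,1]
    - [0.06,0.13,0,0,0,0,1]
    - [0.076,0.165,0,0,0,0,1]
    - [0.092,0.2,0,0,0,0,1]
    - [0.106,0.23,0,0,0,0,1]
    - [0.12,0.26,0,0,0,0,1]

```text
time: 17.33
tool_pos: [0.5424, 0.1114, 0.1603]
tcp_rot: [0.273, 3.129, 0.001]
wrist_force: [0.4, -0.0, -1.2]
width: 0.246
```

apply_moves:
  deltas:
    - [0.015,0.032,0,0,0,0,1]
    - [0.03,0.065,0,0,0,0,1]
    - [0.045,0.1,0,0,0,0,1]
    - [0.06,0.13,0,0,0,0,1]
    - [0.073,0.16,0,0,0,0,1]
    - [0.08,0.178,0,0,0,0,1]
    - [0.085,0.187,0,0,0,0,1]
    - [0.085,0.187,0,0,0,0,1]

```text
time: 18.0
tool_pos: [0.4911, 0.3104, 0.1601]
tcp_rot: [-0.269, -3.13, -0.001]
wrist_force: [0.5, -0.1, -1.3]
width: 0.247
```

```bash
python3 -c "
from h import *
delta([.498,.307,.0425],np.pi-.17)"
```

```text
{'time': 18.0, 'q': [0.5205, 0.1426, 1.8846, 0.0006, 1.1142, -0.8792], 'tool_pos': [0.4911, 0.3104, 0.1601], 'tcp_rot': [-0.2689, -3.1299, -0.0008], 'wrist_force': [0.4819, -0.1249, -1.2646], 'width': 0.2466}
d [-0.0074 -0.0023  0.1176] rot [ 0.0005 -0.0002 -0.0014]
```

apply_moves:
  deltas:
    - [-0.005,-0.002,0.03,0,0,0,1]
    - [-0.007,-0.002,0.065,0,0,0,1]
    - [-0.007,-0.002,0.095,0,0,0,1]
    - [-0.007,-0.002,0.11,0,0,0,1]
    - [-0.007,-0.002,0.114,0,0,0,1]
    - [-0.007,-0.002,0.115,0,0,0,1]
    - [-0.007,-0.002,0.115,0,0,0,1]

```text
time: 18.58
tool_pos: [0.4993, 0.3051, 0.0459]
tcp_rot: [0.274, 3.128, 0.001]
wrist_force: [0.2, 0.0, -0.2]
width: 0.247
```

apply_moves:
  deltas:
    - [0,0,0.001,0,0,0,1]
    - [0,0,0.002,0,0,0,1]
    - [0,0,0.003,0,0,0,1]
    - [0,0,0.003,0,0,0,1]

```text
time: 18.92
tool_pos: [0.4987, 0.306, 0.043]
tcp_rot: [0.272, 3.129, 0.001]
wrist_force: [0.2, 0.3, -1.6]
width: 0.249
```

apply_moves:
  deltas:
    - [0,0,0.0005,0,0,0,1]
    - [0,0,0.001,0,0,0,1]
    - [0,0,0.001,0,0,0,1]

```text
time: 19.17
tool_pos: [0.4984, 0.306, 0.0418]
tcp_rot: [0.272, 3.129, 0.001]
wrist_force: [-0.8, -1.2, 2.6]
width: 0.251
```

apply_moves:
  deltas:
    - [0,0,0.0005,0,0,0,1]
    - [0,0,0.001,0,0,0,1]
    - [0,0,0.001,0,0,0,1]

```text
time: 19.42
tool_pos: [0.4984, 0.306, 0.0418]
tcp_rot: [0.272, 3.129, 0.0]
wrist_force: [-3.0, -1.2, 9.7]
width: 0.247
```

On the mat (9.7 N up). Now I'll release slowly and withdraw.

apply_moves:
  deltas:
    - [0,0,-0.0005,0,0,0,0.7]
    - [0,0,-0.001,0,0,0,0.6]
    - [0,0,-0.001,0,0,0,0.4]
    - [0,0,-0.001,0,0,0,0.2]
    - [0,0,-0.001,0,0,0,0]
    - [0,0,-0.001,0,0,0,0]
    - [0,0,-0.001,0,0,0,0]
    - [0,0,-0.001,0,0,0,0]

```text
time: 20.08
tool_pos: [0.4981, 0.3057, 0.041]
tcp_rot: [-0.273, -3.13, 0.0]
wrist_force: [-1.2, 0.1, 0.1]
width: 1.004
```

apply_moves:
  deltas:
    - [0,0,-0.01,0,0,0,0]
    - [0,0,-0.04,0,0,0,0]
    - [0,0,-0.08,0,0,0,0]
    - [0,0,-0.12,0,0,0,0]
    - [0,0,-0.16,0,0,0,0]
    - [0,0,-0.19,0,0,0,0]
    - [0,0,-0.2,0,0,0,0]
    - [0,0,-0.2,0,0,0,0]

```text
time: 20.75
tool_pos: [0.5004, 0.307, 0.2466]
tcp_rot: [0.272, 3.122, 0.008]
wrist_force: [-0.1, 0.2, -0.3]
width: 0.998
```

```bash
python3 - <<'E'
from h import *
st()
snap('top','t6'); snap('side','s6')
a=cv2.imread('pics/t6_raw.png')[155:280,288:413]; b=cv2.imread('pics/s6_raw.png')[300:400,280:380]
r=lambda i:cv2.resize(np.ascontiguousarray(i),(i.shape[1]*4,i.shape[0]*4),interpolation=cv2.INTER_CUBIC)
c=np.zeros((500,800,3),np.uint8); c[:500,:500]=r(a); c[:400,500:]=r(b)[:,:300]; cv2.imwrite('pics/c3.png',c)
E
```

```text
{'time': 20.75, 'q': [0.5078, 0.0834, 1.7858, 0.0, 1.2634, -0.8892], 'tool_pos': [0.5004, 0.307, 0.2466], 'tcp_rot': [0.2719, 3.1223, 0.0079], 'wrist_force': [-0.0983, 0.1943, -0.2947], 'width': 0.9977}
```

View pics/c3.png

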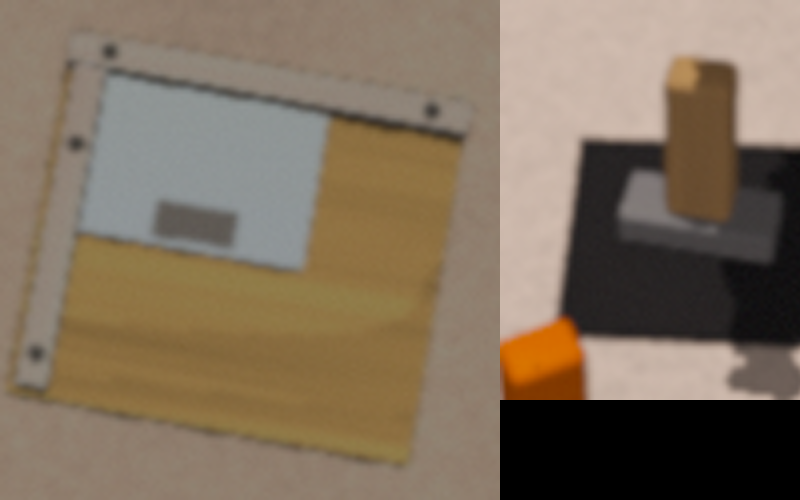

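The plate sits in the corner and the pusher stands upright on its mat, released. The bottom-edge slope reads a bit off by eye, so I'll fit the plate's edges numerically.

```bash
python3 - <<'E'
from h import *
im=cv2.imread('pics/t6_raw.png').astype(int)
m=((im[:,:,0]>im[:,:,2]-8)&(im.min(2)>85)).astype(np.uint8); m[:, :290]=0;m[:,415:]=0;m[:155]=0;m[280:]=0
sc=cv2.GaussianBlur((im[:,:,0]-im[:,:,2]).astype(np.float32),(3,3),0)
c,s=np.cos(JY),np.sin(JY)
def w2j(p): d=np.array(p[:2])-JP; return np.array([c*d[0]+s*d[1],-s*d[0]+c*d[1]])
# subpixel crossings of blue-red along columns (bottom edge, top edge) and rows (right edge)
def cross(v,o,up):
    t=(v.max()+v.min())/2; k=[i for i in range(len(v)-1) if (v[i]-t)*(v[i+1]-t)<0]
    if not k: return None
    i=k[-1] if up else k[0]; return o+i+(t-v[i])/(v[i+1]-v[i])
b=[w2j(at('top',u,cross(sc[205:232,u],205,0),.018)) for u in range(312,362,7)]
print('bottom edge jig',np.round(b,4).tolist())
r=[w2j(at('top',cross(sc[v,350:385],350,0),v,.018)) for v in range(188,220,6)]
print('right edge jig',np.round(r,4).tolist())
E
```

```text
bottom edge jig [[-0.0104, 0.0878], [-0.0104, 0.0704], [-0.0101, 0.0531], [-0.0107, 0.0357], [-0.01, 0.0184], [-0.0103, 0.001], [-0.0102, -0.0163], [-0.0095, -0.0336]]
right edge jig [[0.0779, -0.0399], [0.0627, -0.0399], [0.0475, -0.04], [0.0324, -0.0398], [0.0173, -0.0399], [0.0023, -0.0399]]
```

The edges sit at jig x = -10 mm and y = -40 mm, exactly home and parallel to the jig.

```bash
python3 -c "
from h import *
print(job.finish_job())"
```

```text
the job is handed in; nothing more can be done
None
```

I slid the glass into the jig's square corner with the pusher, put the pusher back on its mat and handed the job in. No verdict was reported. It took about 21 s of the 66 s allowed.

- **Long fence:** I pushed the plate's long edge flush and held it with about 7 N at the wrist, of which about 2 N was sliding friction.
- **Short fence:** I slid the plate along the long fence until its short edge was flush, then held it with about 8–9 N. No reading came near the 25 N limit.
- **Final plate position:** The last edge fit puts the plate's free edges at jig x ≈ -10 mm and y ≈ -40 mm, parallel to the jig to about 1 mm. That is the home position, touching both fences.
- **Pusher:** It stands upright, released, about 3 mm from the mat's centre by the arm's last position before release. The gripper is open and well above it.
- **Disagreements:** Side-camera positions differed from the top camera's by up to about 11 mm in y, so I used the top camera. Reading the plate's slope by eye from the last picture looked slightly off, but the edge fit showed it square. I did not measure the bystanders again at the end, but no contact with them showed up.

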